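# Refit the lens of the cloakroom signal beacon

## Task

The amber lens has come off the lesson-change beacon on the locker top. Put it back: feel for the place where its three lugs drop into the gaps of the white ring, press it down gently against the sprung seat and turn it clockwise (seen from above) to the stop, then let it spring up so that all three lugs bear and it sits level and cannot rock. Do not force it, keep it upright, leave the other things where they are and let go of the lens at the end.

Things in the scene. Friction and masses are not known exactly. Their poses are not given: they have to be found in the camera images.
- lens: Loose amber dome lens, about 90 g, standing upright: cylinder 60 mm in diameter, 72 mm tall, straight-sided from 5 to 56 mm, domed above; the lowest 5 mm taper to 54 mm across. Origin: centre of the underside; z up; x through one of its three lugs. Brittle: never let its contacts with the beacon add up to more than 60 N or tilt it more than 30 degrees.
- lens_grip (a point): Point on the lens axis 45 mm above its underside, the height to grip it at, across the cylinder at any yaw. Keep the fingertips 24 mm or more above the underside so that they stay clear of the ring when the lens is pressed down.
- lens_lug (a point): Centre of one of the three black lugs on the lens collar, 120 degrees apart. Each is 10 mm wide, 5 mm tall (6 to 11 mm above the underside) and reaches 38.5 mm from the axis.
- beacon: Beacon base fixed to the locker top: grey box 104 mm in diameter, 44 mm tall, with two low screw ears (to 68 mm from the axis along y) and a black cable gland (to 66 mm along +x). Origin: centre of the underside; z up. Pressed to 26 mm or less above this origin and turned 36 to 43 degrees clockwise from mid-gap, the lens meets a hard stop; released, it rises into pockets and locks at 29.5 mm.
- ring_top (a point): Centre of the white bayonet ring, flush with the top. Bore 64 mm, three entry gaps 16.5 mm wide, 120 degrees apart, seen from above. Its angle is not measured: one gap lies within 29 degrees either side of the box's +x. Off the gaps the lens rests on its lugs, underside 6 mm below this point, collar centred in the bore; at the gaps (5 degrees either way) it goes lower. Anticlockwise is blocked.
- seat: Sprung seat inside the beacon: black rubber disc 56 mm across, white LED disc in the middle. Origin: centre of its top face, 34 mm above the beacon's origin when free, where the lens meets it; pushed down 13 mm it bottoms hard. It pushes back with 3.5 N at first touch, plus 0.5 N per mm: about 8 N with the lens at 25 mm, 10 N at the bottom.
- tin: Dented aluminium lunch tin, 114 x 174 x 55 mm, loose; origin: centre of the underside. Not to be moved.
- whistle: Yellow plastic whistle, about 50 x 24 x 19 mm, loose, lying on its side; origin: under the centre of its round barrel, mouthpiece along x. Not to be moved.
- peg_knob: Beech coat-peg knob, 42 mm in diameter and 45 mm tall, standing loose on its 22 mm stem; origin: centre of the underside. Not to be moved.
Things that resemble listed ones, but are neither listed nor needed, are in the scene too. Several things have the shape of the lens; the one meant has the colours described above.

How it is judged:
By the outcome, as a careful person would: the job done as asked, in the order asked, and still so for the second after the job is handed in, with the robot touching nothing.
It also fails if it takes over 67 s, if anything falls off the work surface, if the arm or the gripper's body presses on something with over 40 N, if the wrist force passes 120 N, or if a joint passes its speed limit or range.

## Robot

A 6-joint arm with a two-finger parallel gripper is mounted at the origin on the work surface. World frame = base frame: x ahead of the robot, y to its left, z up, the work surface at z = 0. Lengths are in m, angles in rad, forces in N, time in s.
With the tool pointing down it reaches from about 0.3 to 0.775 m from the base axis. Payload 14.6 kg.
Tool frame: the origin (TCP) lies on the centre line of the jaws, within the pads' length; the fingertips stand 14 mm ahead of it and the grasp point (between the pads) lies 5 mm behind it; x points along the fingers, y is the direction in which the jaws open and shut, and the axes are right-handed (so a half turn about x gives the same grasp; the last joint's range is limited). The gripper opens to 94 mm and grips with 3 to 60 N. Pads are 16 mm wide; open, the fingers measure 119 mm over their backs; the gripper's body (75 mm by 177 mm) begins 78 mm behind the grasp point.
Start: joints at [1.062, 0.3, 1.521, -0, 1.321, -0.067], TCP at [0.235, 0.497, 0.219] pointing down, gripper open.
Joint ranges: [-3.03, 3.03], [-0.79, 2.21], [0.23, 2.52], [-1.04, 4.18], [0, 3.07], [-2.55, 2.55]. Speed limits (rad/s): [2.22, 2.22, 2.57, 3.14, 3.14, 3.14].

## Interface

Orientations are given as [roll, pitch, yaw] about the fixed x, y, z axes, in that order (R = Rz(yaw) Ry(pitch) Rx(roll)).
In Python, from station import * gives the robot as it stands. The module is installed in compiled form; this text tells all that it offers.
- The arm moves only by the shell command python3 -m handwheel 'ROWS' [FORCE]. ROWS is JSON, a list of rows, each a list of 3 entries, a list of its own where there are three numbers: the shift along the tool's x, y, z in mm, then the turn about the tool's x in rad, then the gripper command: -1 is fully open, 1 is shut, values between are in proportion. In form: [[[dx, dy, dz], spin, gripper], ...]. A call has exactly 5 rows; each row is the pose to reach, as a shift and turn from the pose measured when the call began, along the tool's axes at that moment; what a row does not reach only later rows make up. A row lasts 1/10 s, in which the tool goes at most 50 mm and 8.59 degrees, less where a joint would pass 70% of its speed; a pose out of reach is approached as far as the arm can. A call with a gripper value outside its range is refused whole. The fingers move at their own pace and stop on an object; FORCE is the grip in N (left out, the last holds). Time passes only in rows, so rows that repeat a pose let the fingers close, or fill a call up. It gives the time, the measured TCP pose, the force and the opening at its end, in the units of the state.
- get_obs(): the state, without advancing time (a new reading comes with each control period).
- camera(name): name is "scene" or "top"; returns (picture, depth): 480x640x3 uint8, blue, green, red; 480x640 float32, m along the optical axis (not along the pixel's ray), 0 where there is no reading.
- camera_info(name): a dict with "fx", "fy", "cx", "cy" (pixels), "extrinsics" (4x4, takes a point from camera to world coordinates). Camera axes: x right, y down, z forward; pixel columns grow to the right and rows downward; lengths in m; the calibration is good to about 2 mm. A picture is of the moment at which its call begins. camera_info takes no time and is no camera call.
- hand_in(): hands the job in, once; it reports no verdict.
The state is a dict: "time_s": time; "qpos": joint angles; "joint_vel": joint speeds; "tau": joint torques, N m; "ee_pos": TCP position; "eef_rot": TCP orientation; "force": force on the tool from outside, world axes, zero at the start; "moment": the same for the moment, N m; "grip_width": finger opening in m.
Only numpy, scipy, OpenCV 4.12 (cv2) and the standard library are available. Lean on these libraries where they do the work, as an engineer would, in place of code of your own. Each camera call takes 0.05 s, during which the arm holds its last target. There are 200 camera calls.

## Working session

There is one attempt and no reset: what is moved stays moved. The work goes in short steps, Python scripts to look and compute and a shell command to move; the robot and the scene stay as the last step left them, time stands still between calls to the robot, and variables do not carry over. Pictures are saved under pics/ and viewed, about 8 in all and at most 12, crops included, and the job is handed in when it is done.

```bash
mkdir -p pics; python3 - <<'E'
from station import *
import cv2,numpy as np
for n in("scene","top"):
    p,d=camera(n); cv2.imwrite(f"pics/{n}0.png",p); np.save(f"pics/{n}0.npy",d)
    i=camera_info(n); print(n,i["fx"],i["cx"],i["cy"],np.round(i["extrinsics"],3).tolist())
o=get_obs(); print(o)
E
```

```text
scene 471.2534888869089 316.37804140779394 241.54796159912289 [[0.859, 0.377, -0.346, 0.841], [0.512, -0.658, 0.552, -0.506], [-0.02, -0.652, -0.758, 0.701], [0.0, 0.0, 0.0, 1.0]]
top 625.1691646112548 319.2715485957175 234.214004000328 [[-0.007, -0.992, 0.123, 0.392], [-1.0, 0.006, -0.008, -0.033], [0.007, -0.123, -0.992, 1.314], [0.0, 0.0, 0.0, 1.0]]
{'time_s': 0.1, 'qpos': array([ 1.06243526e+00,  3.00423148e-01,  1.52150759e+00,  6.09911568e-08,
        1.32068254e+00, -6.65980861e-02]), 'joint_vel': array([-0.00164212, -0.00106332, -0.0020593 , -0.00114752, -0.00075616,
       -0.00127097]), 'tau': array([ 1.45116468e-03, -5.32649839e+01, -3.53285229e+01,  7.09751202e-02,
        2.35537381e-02, -7.11830330e-05]), 'ee_pos': array([0.23504164, 0.49701278, 0.21894371]), 'eef_rot': array([-1.6374523 ,  1.5697757 , -2.07921529]), 'force': array([ 0.69829229, -0.03770024,  0.45662546]), 'moment': array([ 0.00732182, -0.03006663, -0.02689519]), 'grip_width': 0.09396050596217527}
```

View pics/top0.png

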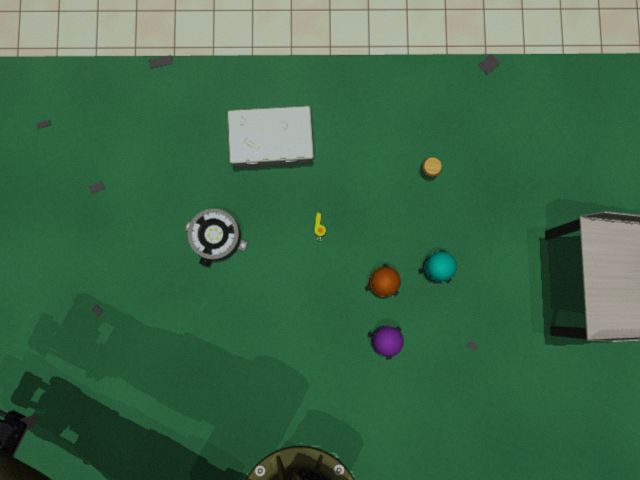

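View pics/scene0.png

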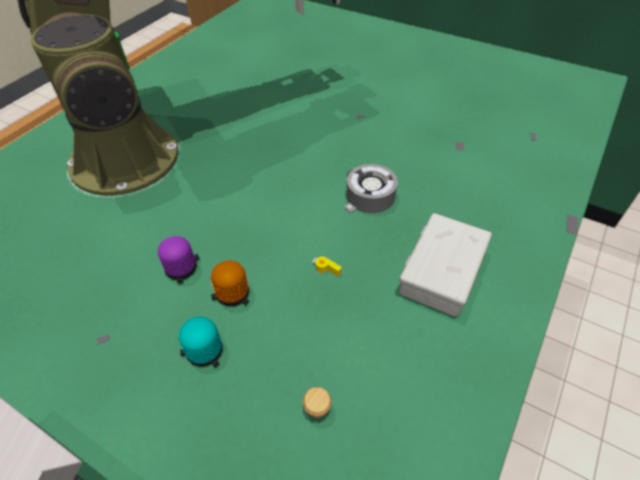

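The top view shows the amber lens at about (384,282), with the teal and purple ones as decoys. The beacon is at (213,235), with its gland at about (206,261), an ear at (243,245) and the ring facing up. Next I'll enlarge the crops and measure.

```bash
cat > h.py <<'E'
from station import *
import cv2,numpy as np
def toworld(n,u,v,z):
    "intersect pixel ray with plane z"
    i=camera_info(n);E=np.array(i["extrinsics"])
    r=E[:3,:3]@np.array([(u-i["cx"])/i["fx"],(v-i["cy"])/i["fy"],1])
    return E[:3,3]+r*(z-E[2,3])/r[2]
def cloud(n,d):
    i=camera_info(n);E=np.array(i["extrinsics"]);v,u=np.mgrid[:480,:640]
    P=np.stack([(u-i["cx"])/i["fx"]*d,(v-i["cy"])/i["fy"]*d,d],-1)
    return P@E[:3,:3].T+E[:3,3]
E
python3 - <<'E'
from h import *
p=cv2.imread("pics/top0.png"); d=np.load("pics/top0.npy")
a=cv2.resize(p[200:270,178:252],None,fx=8,fy=8,interpolation=cv2.INTER_CUBIC)
cv2.imwrite("pics/bz.png",a)
W=cloud("top",d)
def circ(P):
    A=np.c_[2*P[:,:2],np.ones(len(P))];s=np.linalg.lstsq(A,(P[:,:2]**2).sum(1),rcond=None)[0];return s[:2],np.sqrt(s[2]+s[:2]@s[:2])
# top ring of the beacon
B=W[195:275,170:255].reshape(-1,3);B=B[(B[:,2]>.038)&(B[:,2]<.052)];print("beacon top",len(B),B.mean(0),cv2.minEnclosingCircle(B[:,:2].astype(np.float32)))
L=W[255:310,360:408].reshape(-1,3);T=L[L[:,2]>.05];print("lens",len(T),T.mean(0),T[:,2].max(),cv2.minEnclosingCircle(T[:,:2].astype(np.float32)))
# dome mask
hsv=cv2.cvtColor(p,cv2.COLOR_BGR2HSV);m=((hsv[...,0]<18)&(hsv[...,1]>150)&(hsv[...,2]>70)).astype(np.uint8);m[:250]=0;m[310:]=0;m[:,:355]=0;m[:,410:]=0
c=max(cv2.findContours(m,0,1)[0],key=cv2.contourArea);print(cv2.minEnclosingCircle(c))
D=L[(L[:,2]>.057)]; 
print("table",W[300:320,200:230,2].mean())
# scene cam
d=np.load("pics/scene0.npy");W=cloud("scene",d)
B=W[155:215,335:405].reshape(-1,3);B=B[(B[:,2]>.038)&(B[:,2]<.052)];print("beacon top s",len(B),B.mean(0),cv2.minEnclosingCircle(B[:,:2].astype(np.float32)))
L=W[255:310,205:255].reshape(-1,3);T=L[(L[:,2]>.02)&(L[:,2]<.055)];print("lens s wall",len(T),circ(T),L[:,2].max())
E
```

```text
beacon top 1159 [0.55250523 0.17382676 0.04361173] ((0.552477240562439, 0.1739468276500702), 0.052922919392585754)
lens 708 [ 0.4511306  -0.17335487  0.07561534] 1.3141199765506024 ((0.427274227142334, -0.11803698539733887), 0.09180149435997009)
((384.2570495605469, 281.3135681152344), 15.215165138244629)
table 0.001990408046843966
beacon top s 917 [0.55590498 0.17064575 0.04300212] ((0.5543580055236816, 0.17352838814258575), 0.05396817624568939)
lens s wall 415 (array([ 0.45325357, -0.17586316]), np.float64(0.02956953162687486)) 0.7011945227453292
```

View pics/bz.png

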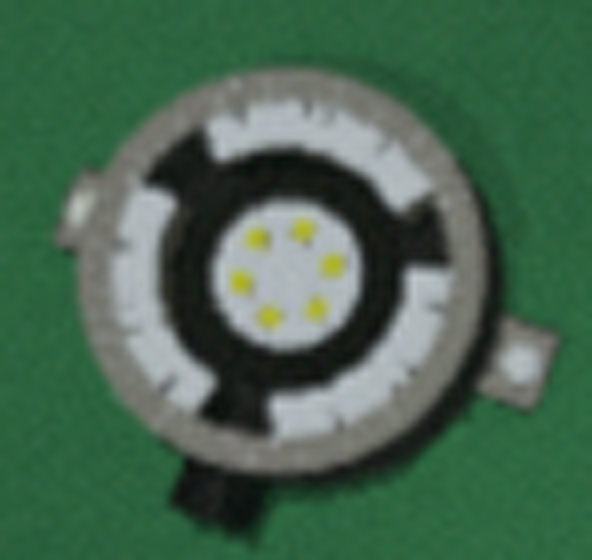

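The ring's gaps are in the crop at about (180,165), (427,232) and (238,405), with the gland at (218,495). Next, the lens's lugs.

```bash
python3 - <<'E'
from h import *
f=lambda x,y:toworld("top",178+(x+.5)/8-.5,200+(y+.5)/8-.5,.044)[:2]
g=[f(180,165),f(427,232),f(238,405)]
c=np.array([.5527,.174])
for q in g: print(q,np.linalg.norm(q-c),np.degrees(np.arctan2(*(q-c)[::-1])))
print("ringcentre by gaps",np.mean(g,0),"gland",np.degrees(np.arctan2(*(f(218,495)-c)[::-1])))
p=cv2.imread("pics/top0.png");s=cv2.imread("pics/scene0.png")
a=cv2.resize(p[258:306,360:408],None,fx=8,fy=8,interpolation=cv2.INTER_CUBIC)
b=cv2.resize(s[256:312,202:258],(384,384),interpolation=cv2.INTER_CUBIC)
cv2.imwrite("pics/lz.png",np.hstack([a,b]))
E
```

```text
[0.58022943 0.200676  ] 0.038333775236130276 44.09799307539119
[0.5625099  0.13725957] 0.03802753164546392 -75.0504471398797
[0.51833998 0.18491103] 0.036050816055431034 162.38273674389697
ringcentre by gaps [0.55369311 0.1742822 ] gland 164.72958642491434
```

View pics/lz.png

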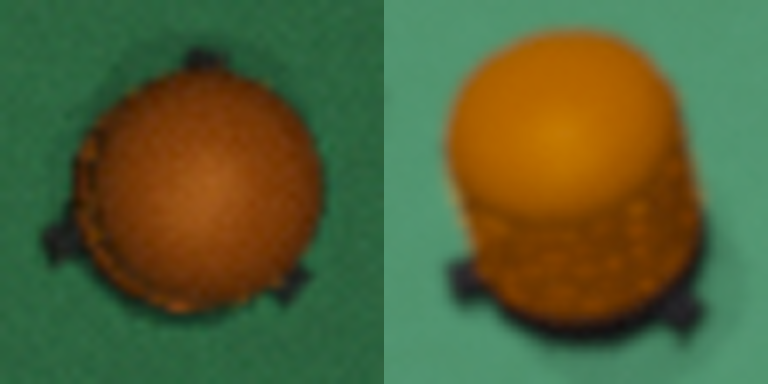

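The top crop shows the lugs at about (205,58), (62,240) and (293,282). The scene crop has two more readings, at (80,280) and (301,313).

```bash
python3 - <<'E'
from h import *
print("dome",toworld("top",384.26,281.3,.056),"scene dome?")
f=lambda x,y:toworld("top",360+(x+.5)/8-.5,258+(y+.5)/8-.5,.0085)[:2]
k=384/56
g=lambda x,y:toworld("scene",202+(x+.5)/k-.5,256+(y+.5)/k-.5,.0085)[:2]
L=[f(205,58),f(62,240),f(293,282),g(80,280),g(301,313)]
c=np.array([.4525,-.1745])
from scipy.optimize import least_squares
fit=least_squares(lambda q:np.ravel([q[:2]+.0365*np.array([np.cos(q[2]+t),np.sin(q[2]+t)])-l for t,l in zip(np.radians([0,120,240]),L[:3])]),[.4525,-.1745,0.]);print(fit.x[:2],np.degrees(fit.x[2]),fit.cost)
for l in L: print(l,np.linalg.norm(l-c),np.degrees(np.arctan2(*(l-c)[::-1])))
from scipy.spatial.transform import Rotation as R
o=get_obs();print(np.round(R.from_euler('xyz',o['eef_rot']).as_matrix(),3))
E
```

```text
dome [ 0.45199046 -0.17341715  0.056     ] scene dome?
[ 0.45344705 -0.17583756] -9.767746839994409 2.193783256394564e-06
[ 0.48870131 -0.18133463] 0.03684083037830672 -10.691320691331148
[ 0.44147734 -0.14310318] 0.0332755112097427 109.34493783420473
[ 0.4301625  -0.20307488] 0.0362696495638078 -128.01538549938516
[ 0.43165482 -0.20240044] 0.034827520000947916 -126.76441294187102
[ 0.48731103 -0.18190683] 0.03559029238977219 -12.011831419025066
[[-0.     0.428  0.904]
 [-0.001  0.904 -0.428]
 [-1.    -0.001 -0.   ]]
```

```bash
python3 -m handwheel '[[[0,-34,32],0,-1],[[0,-68,64],0,-1],[[0,-103,97],0,-1],[[0,-138,130],0,-1],[[0,-172,162],0,-1]]' 10
python3 -m handwheel '[[[0,-34,32],0,-1],[[0,-68,64],0,-1],[[0,-103,97],0,-1],[[0,-138,130],0,-1],[[0,-172,162],0,-1]]'
python3 -m handwheel '[[[0,-34,32],0,-1],[[0,-68,64],0,-1],[[0,-103,97],0,-1],[[0,-138,130],0,-1],[[0,-172,162],0,-1]]'
cat >> h.py <<'E'
from scipy.spatial.transform import Rotation as R
def rel(tx,ty,tz):
    "shift in tool axes (mm) to world point; tool-y yaw"
    o=get_obs();M=R.from_euler('xyz',o['eef_rot']).as_matrix()
    print("t",o['time_s'],"tcp",np.round(o['ee_pos']*1e3,1),"rel mm",np.round(M.T@(np.array([tx,ty,tz])-o['ee_pos'])*1e3,1),"ty yaw",round(np.degrees(np.arctan2(M[1,1],M[0,1])),2),"tilt",round(np.degrees(np.arccos(-M[2,0])),2),"F",np.round(o['force'],2),"M",np.round(o['moment'],2),"w",round(o['grip_width'],4),"q6",round(o['qpos'][5],2))
E
python3 -c "
from h import *
rel(.4532,-.1755,.040)"
```

```text
time_s: 0.6
ee_pos: [0.3079, 0.2704, 0.2189]
eef_rot: [-1.646, 1.57, -2.087]
force: [0.8, -0.3, -0.3]
grip_width: 0.0943
time_s: 1.1
ee_pos: [0.381, 0.0437, 0.2192]
eef_rot: [-1.39, 1.57, -1.832]
force: [2.5, 0.5, -0.2]
grip_width: 0.0942
time_s: 1.6
ee_pos: [0.4541, -0.1833, 0.2192]
eef_rot: [-1.558, 1.57, -2.0]
force: [1.2, 0.8, 0.2]
grip_width: 0.0941
t 1.6 tcp [ 454.1 -183.3  219.2] rel mm [179.2   6.8  -4.1] ty yaw 64.68 tilt 0.06 F [1.16 0.82 0.17] M [0.01 0.01 0.03] w 0.0941 q6 -1.59
```

```bash
python3 -m handwheel '[[[30,7,-4],0,-1],[[60,7,-4],0,-1],[[90,7,-4],0,-1],[[110,7,-4],0,-1],[[110,7,-4],0,-1]]'
python3 -c "
from h import *
rel(.4532,-.1755,.040)
p,d=camera('scene');cv2.imwrite('pics/s1.png',cv2.resize(p[170:350,130:370],None,fx=3,fy=3))"
```

```text
time_s: 2.1
ee_pos: [0.4521, -0.1748, 0.1068]
eef_rot: [-2.944, 1.566, 2.897]
force: [-0.4, 0.2, 0.8]
grip_width: 0.094
t 2.1 tcp [ 452.1 -174.8  106.8] rel mm [66.8 -0.1  1.7] ty yaw 64.67 tilt 0.29 F [-0.37  0.19  0.77] M [-0.01  0.03 -0.02] w 0.094 q6 -1.57
```

View pics/s1.png

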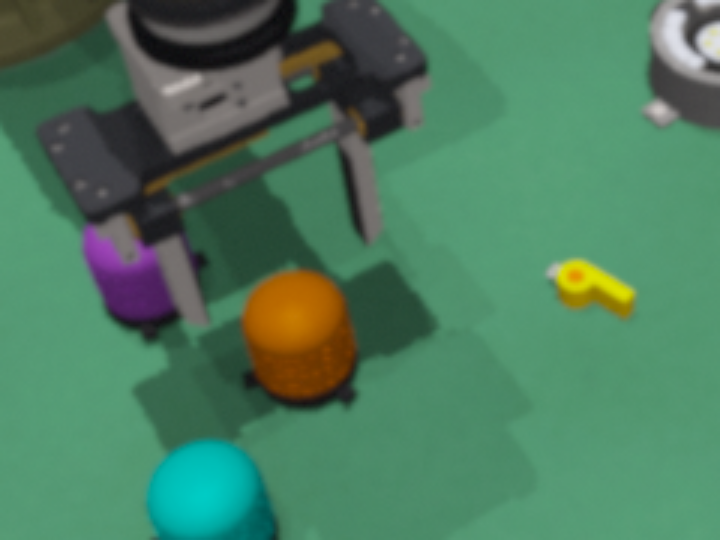

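The open fingers straddle the amber lens and clear the purple one. I'll descend and close.

```bash
python3 -m handwheel '[[[25,0,2],0,-1],[[50,0,2],0,-1],[[67,0,2],0,-1],[[67,0,2],0,-1],[[67,0,2],0,-1]]' 25
python3 -c "
from h import *
rel(.4532,-.1755,.040)"
python3 -m handwheel '[[[0,0,0],0,0.2],[[0,0,0],0,0.4],[[0,0,0],0,1],[[0,0,0],0,1],[[0,0,0],0,1]]' 25
python3 -c "
from h import *
rel(.4532,-.1755,.040)"
```

```text
time_s: 2.65
ee_pos: [0.4553, -0.1762, 0.043]
eef_rot: [-2.307, 1.569, -2.749]
force: [0.8, 0.0, 0.6]
grip_width: 0.0938
t 2.65 tcp [ 455.3 -176.2   43. ] rel mm [ 3.  -0.2 -2.2] ty yaw 64.68 tilt 0.08 F [0.82 0.01 0.58] M [ 0.02 -0.03 -0.01] w 0.0938 q6 -1.57
time_s: 3.15
ee_pos: [0.4553, -0.1763, 0.0432]
eef_rot: [-2.151, 1.57, -2.593]
force: [-1.3, 0.5, 2.8]
grip_width: 0.0592
t 3.15 tcp [ 455.3 -176.3   43.2] rel mm [ 3.2 -0.2 -2.2] ty yaw 64.68 tilt 0.07 F [-1.29  0.46  2.85] M [0.07 0.2  0.06] w 0.0592 q6 -1.57
```

```bash
python3 -m handwheel '[[[-30,0,0],0,1],[[-65,0,0],0,1],[[-100,0,0],0,1],[[-110,30,-5],0,1],[[-110,70,-12],0,1]]'
python3 -m handwheel '[[[0,45,-8],0,1],[[0,90,-15],0,1],[[0,135,-23],0,1],[[0,180,-31],0,1],[[0,225,-38],0,1]]'
python3 -c "
from h import *
rel(.5535,.174,.11)"
```

```text
time_s: 3.65
ee_pos: [0.4752, -0.1081, 0.155]
eef_rot: [-0.23, 1.568, -0.674]
force: [0.3, 0.4, -1.6]
grip_width: 0.0593
time_s: 4.15
ee_pos: [0.5377, 0.1133, 0.1548]
eef_rot: [-0.285, 1.568, -0.729]
force: [0.4, -1.0, 0.4]
grip_width: 0.0593
t 4.15 tcp [537.7 113.3 154.8] rel mm [ 44.7  61.6 -11.9] ty yaw 64.54 tilt 0.15 F [ 0.38 -0.97  0.43] M [-0.02  0.03  0.04] w 0.0593 q6 -0.98
```

```bash
python3 -m handwheel '[[[0,30,-6],-0.14,1],[[0,55,-11],-0.28,1],[[0,62,-12],-0.42,1],[[0,62,-12],-0.56,1],[[0,62,-12],-0.7,1]]'
python3 -m handwheel '[[[0,0,0],-0.12,1],[[0,0,0],-0.235,1],[[0,0,0],-0.235,1],[[0,0,0],-0.235,1],[[0,0,0],-0.235,1]]'
python3 - <<'E'
from h import *
rel(.5535,.174,.11)
p,d=camera('scene');q,e=camera('top')
cv2.imwrite('pics/c2.png',np.hstack([cv2.resize(p[80:220,310:450],(480,480),interpolation=2),cv2.resize(q[185:285,165:265],(320,320))[:, :].repeat(1,0) if 0 else cv2.resize(q[185:285,165:265],(300,480))]))
W=cloud('scene',d);h=cv2.cvtColor(p,cv2.COLOR_BGR2HSV)
m=(h[...,0]<20)&(h[...,1]>150)&(h[...,2]>60);m[:80]=0;m[230:]=0;m[:,:300]=0;m[:,460:]=0
P=W[m];P=P[(P[:,2]>.05)&(P[:,2]<.3)];P=P[(abs(P[:,0]-.5535)<.06)&(abs(P[:,1]-.174)<.06)]
print(len(P),P.min(0),P.max(0))
from scipy.optimize import least_squares
P=P[P[:,2]<P[:,2].max()-.02]
f=least_squares(lambda c:np.hypot(P[:,0]-c[0],P[:,1]-c[1])-.03,[.553,.174],loss='soft_l1',f_scale=.001);print(f.x)
E
```

```text
time_s: 4.65
ee_pos: [0.5533, 0.1749, 0.1543]
eef_rot: [-1.296, 1.568, -1.034]
force: [-0.1, 0.1, 0.0]
grip_width: 0.059
time_s: 5.15
ee_pos: [0.5533, 0.1748, 0.1543]
eef_rot: [-1.571, 1.568, -1.076]
force: [-0.2, 0.0, -0.4]
grip_width: 0.059
t 5.15 tcp [553.3 174.8 154.3] rel mm [44.3 -0.7 -0.2] ty yaw 118.33 tilt 0.13 F [-0.24  0.01 -0.44] M [ 0.08 -0.02 -0.02] w 0.059 q6 -1.82
571 [0.51275454 0.14125366 0.12523506] [0.58241606 0.19005441 0.25027082]
[0.55170195 0.17499194]
```

View pics/c2.png

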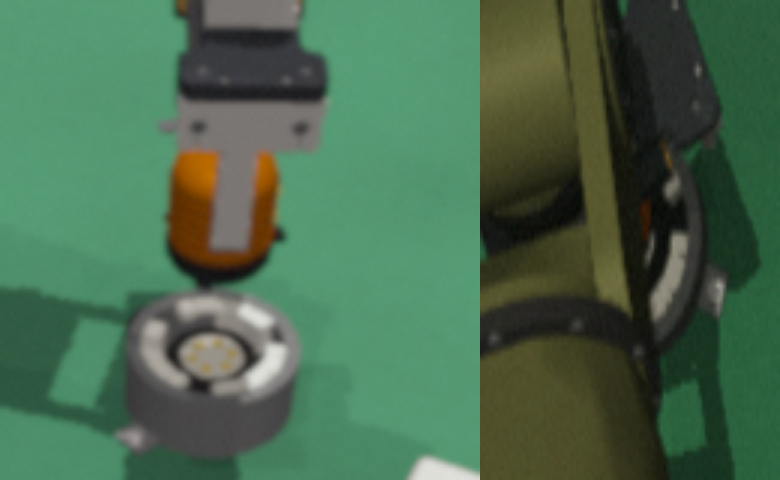

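```bash
python3 - <<'E'
from h import *
from scipy.optimize import least_squares
p,d=camera('scene');W=cloud('scene',d);h=cv2.cvtColor(p,cv2.COLOR_BGR2HSV)
def cyl(c0,z0,z1):
    m=(h[...,0]<20)&(h[...,1]>150)&(h[...,2]>60)&(W[...,2]>z0)&(W[...,2]<z1)&(np.hypot(W[...,0]-c0[0],W[...,1]-c0[1])<.04)
    P=W[m];f=least_squares(lambda c:np.hypot(P[:,0]-c[0],P[:,1]-c[1])-.03,c0,loss='soft_l1',f_scale=.001);print("lens",len(P),f.x,np.median(abs(f.fun)))
cyl([.553,.174],.122,.16)
# beacon wall radius 52
m=(W[...,2]>.012)&(W[...,2]<.038)&(abs(np.hypot(W[...,0]-.5535,W[...,1]-.174)-.052)<.008);P=W[m]
f=least_squares(lambda c:np.hypot(P[:,0]-c[0],P[:,1]-c[1])-.052,[.5535,.174],loss='soft_l1',f_scale=.001);print("beacon",len(P),f.x,np.median(abs(f.fun)))
k=480/140
g=lambda x,y,z:toworld("scene",310+(x+.5)/k-.5,80+(y+.5)/k-.5,z)[:2]
for c in([.553,.175],[.5517,.175]):
  for q in((205,283),(278,235)):
    v=g(*q,.1196)-c;print(np.linalg.norm(v),np.degrees(np.arctan2(v[1],v[0])))
E
```

```text
lens 290 [0.5519037  0.17416692] 0.0006073003495951704
beacon 456 [0.55403019 0.17408565] 0.0006147687570769271
0.03762641027766703 -77.62554680882431
0.03306845751212919 40.186537495111125
0.0379262628945464 -75.70688471639242
0.03407191756848618 38.7757542613347
```

```bash
python3 -m handwheel '[[[25,-1,2],0,1],[[45,-1,2],0,1],[[60,-1,2],0,1],[[65,-1,2],0,1],[[65,-1,2],0,1]]'
python3 -m handwheel '[[[2,0,0],0,1],[[4,0,0],0,1],[[6,0,0],0,1],[[7,0,0],0,1],[[7,0,0],0,1]]'
python3 -c "
from h import *
rel(.555,.174,.0812)"
```

```text
time_s: 5.8
ee_pos: [0.5555, 0.1748, 0.089]
eef_rot: [-1.874, 1.569, -1.378]
force: [-0.1, -0.1, -0.1]
grip_width: 0.0594
time_s: 6.3
ee_pos: [0.5555, 0.1748, 0.082]
eef_rot: [-1.878, 1.569, -1.383]
force: [-0.1, 0.1, -0.9]
grip_width: 0.0591
t 6.3 tcp [555.5 174.8  82. ] rel mm [ 0.8 -0.4 -0.8] ty yaw 118.39 tilt 0.12 F [-0.08  0.09 -0.94] M [0.08 0.06 0.04] w 0.0591 q6 -1.82
```

Underside at about 38.8 mm with no contact yet. From here I go down in small steps and watch the force.

```bash
python3 -m handwheel '[[[0.7,0,0],0,1],[[1.5,0,0],0,1],[[2.2,0,0],0,1],[[2.2,0,0],0,1],[[2.2,0,0],0,1]]'
python3 -c "
from h import *
rel(.555,.174,.0772)"
```

```text
time_s: 6.8
ee_pos: [0.5555, 0.1747, 0.0798]
eef_rot: [-1.87, 1.569, -1.375]
force: [1.1, 0.5, -1.0]
grip_width: 0.0593
t 6.8 tcp [555.5 174.7  79.8] rel mm [ 2.6 -0.4 -0.8] ty yaw 118.4 tilt 0.13 F [ 1.11  0.48 -0.98] M [ 0.04  0.   -0.01] w 0.0593 q6 -1.82
```

```bash
python3 -m handwheel '[[[0.7,0,0],0,1],[[1.5,0,0],0,1],[[2.5,0,0],0,1],[[2.5,0,0],0,1],[[2.5,0,0],0,1]]'
python3 -c "
from h import *
rel(.555,.174,.0772)"
```

```text
time_s: 7.3
ee_pos: [0.5555, 0.1747, 0.0772]
eef_rot: [-1.933, 1.569, -1.438]
force: [-0.0, 0.0, -0.7]
grip_width: 0.0596
t 7.3 tcp [555.5 174.7  77.2] rel mm [ 0.1 -0.4 -0.8] ty yaw 118.39 tilt 0.13 F [-0.    0.02 -0.74] M [ 0.07  0.01 -0.01] w 0.0596 q6 -1.82
```

It has dropped into the gaps: underside at about 34 mm with no load. Pressing down onto the seat now.

```bash
python3 -m handwheel '[[[1,0,0],0,1],[[2,0,0],0,1],[[3,0,0],0,1],[[4,0,0],0,1],[[4,0,0],0,1]]'
python3 -c "
from h import *
rel(.555,.174,.0677)"
python3 -m handwheel '[[[1,0,0],0,1],[[2,0,0],0,1],[[3,0,0],0,1],[[4,0,0],0,1],[[4,0,0],0,1]]'
python3 -c "
from h import *
rel(.555,.174,.0677)"
```

```text
time_s: 7.8
ee_pos: [0.5555, 0.1748, 0.0733]
eef_rot: [-1.815, 1.569, -1.319]
force: [-1.8, -0.6, 4.2]
grip_width: 0.0589
t 7.8 tcp [555.5 174.8  73.3] rel mm [ 5.6 -0.4 -0.8] ty yaw 118.4 tilt 0.13 F [-1.83 -0.63  4.15] M [ 0.08  0.36 -0.03] w 0.0589 q6 -1.82
time_s: 8.3
ee_pos: [0.5556, 0.1748, 0.0693]
eef_rot: [-1.78, 1.569, -1.284]
force: [-2.2, -0.7, 5.6]
grip_width: 0.0593
t 8.3 tcp [555.6 174.8  69.3] rel mm [ 1.6 -0.4 -0.9] ty yaw 118.39 tilt 0.13 F [-2.18 -0.74  5.61] M [ 0.05  0.56 -0.01] w 0.0593 q6 -1.82
```

```bash
python3 -m handwheel '[[[0,0,-0.5],0,1],[[0,0,-1],0,1],[[1,0,-1],0,1],[[2,0,-1],0,1],[[2,0,-1],0,1]]' 30
python3 -c "
from h import *
rel(.555,.174,.0677)"
```

```text
time_s: 8.8
ee_pos: [0.5554, 0.1747, 0.0679]
eef_rot: [-0.935, 1.568, -0.439]
force: [1.5, 2.3, 8.0]
grip_width: 0.0594
t 8.8 tcp [555.4 174.7  67.9] rel mm [ 0.2 -0.4 -0.6] ty yaw 118.39 tilt 0.17 F [1.47 2.28 7.96] M [ 0.41 -0.02 -0.04] w 0.0594 q6 -1.82
```

```bash
python3 -m handwheel '[[[0.5,0,0],0.06,1],[[0.5,0,0],0.12,1],[[0.5,0,0],0.18,1],[[0.5,0,0],0.24,1],[[0.5,0,0],0.3,1]]' 30
python3 -c "
from h import *
rel(.555,.174,.0677)"
```

```text
time_s: 9.3
ee_pos: [0.5559, 0.1747, 0.0679]
eef_rot: [-0.426, 1.566, -0.233]
force: [-0.2, -0.1, 7.3]
grip_width: 0.0595
t 9.3 tcp [555.9 174.7  67.9] rel mm [ 0.2 -0.5 -1.1] ty yaw 101.07 tilt 0.25 F [-0.23 -0.08  7.31] M [-0.01  0.08  0.07] w 0.0595 q6 -1.52
```

```bash
python3 -m handwheel '[[[0.3,0,0],0.06,1],[[0.3,0,0],0.12,1],[[0.3,0,0],0.18,1],[[0.3,0,0],0.24,1],[[0.3,0,0],0.28,1]]' 30
python3 -c "
from h import *
rel(.555,.174,.0677)"
python3 -m handwheel '[[[0,0,0],0.03,1],[[0,0,0],0.05,1],[[0,0,0],0.07,1],[[0,0,0],0.08,1],[[0,0,0],0.08,1]]' 30
python3 -c "
from h import *
rel(.555,.174,.0677)"
```

```text
time_s: 9.8
ee_pos: [0.5565, 0.1747, 0.0681]
eef_rot: [-0.058, 1.565, -0.147]
force: [0.0, -0.5, 7.6]
grip_width: 0.059
t 9.8 tcp [556.5 174.7  68.1] rel mm [ 0.3 -0.8 -1.4] ty yaw 84.89 tilt 0.34 F [ 0.02 -0.45  7.57] M [-0.13  0.11  0.1 ] w 0.059 q6 -1.24
time_s: 10.3
ee_pos: [0.557, 0.1747, 0.0685]
eef_rot: [0.062, 1.564, -0.108]
force: [-0.6, -0.6, 5.9]
grip_width: 0.0591
t 10.3 tcp [557.  174.7  68.5] rel mm [ 0.8 -1.1 -1.8] ty yaw 80.3 tilt 0.41 F [-0.65 -0.58  5.92] M [-0.15  0.2   0.06] w 0.0591 q6 -1.16
```

```bash
python3 -m handwheel '[[[0.7,0,-0.8],0,1],[[1.4,0,-1.5],0,1],[[1.4,0,-1.5],0.03,1],[[1.4,0,-1.5],0.06,1],[[1.4,0,-1.5],0.06,1]]' 30
python3 -c "
from h import *
rel(.555,.174,.0677)"
```

```text
time_s: 10.8
ee_pos: [0.5561, 0.1748, 0.0676]
eef_rot: [0.12, 1.562, -0.11]
force: [0.7, -2.6, 7.7]
grip_width: 0.0596
t 10.8 tcp [556.1 174.8  67.6] rel mm [-0.1 -1.  -0.9] ty yaw 76.81 tilt 0.5 F [ 0.66 -2.56  7.71] M [-0.49  0.17  0.03] w 0.0596 q6 -1.1
```

```bash
python3 -m handwheel '[[[0.3,0,-0.3],0.02,1],[[0.3,0,-0.3],0.04,1],[[0.3,0,-0.3],0.06,1],[[0.3,0,-0.3],0.06,1],[[0.3,0,-0.3],0.06,1]]' 30
python3 -c "
from h import *
rel(.555,.174,.0677)"
```

```text
time_s: 11.3
ee_pos: [0.556, 0.1742, 0.0676]
eef_rot: [0.029, 1.561, -0.259]
force: [-1.3, -5.8, 7.9]
grip_width: 0.0596
t 11.3 tcp [556.  174.2  67.6] rel mm [-0.1 -0.5 -0.9] ty yaw 73.46 tilt 0.55 F [-1.29 -5.81  7.91] M [-1.11  0.41  1.15] w 0.0596 q6 -1.04
```

The stop is reached: Mz jumped to 1.15 N m. I'll ease the twist and let the lens spring up.

```bash
python3 -m handwheel '[[[0,0.5,0],-0.025,1],[[-1,0.5,0],-0.035,1],[[-2,0.5,0],-0.035,1],[[-3,0.5,0],-0.035,1],[[-3.5,0.5,0],-0.035,1]]' 30
python3 -c "
from h import *
rel(.555,.174,.0727)"
```

```text
time_s: 11.8
ee_pos: [0.5561, 0.1745, 0.0711]
eef_rot: [-0.049, 1.561, -0.303]
force: [-0.9, -3.6, 4.3]
grip_width: 0.0595
t 11.8 tcp [556.1 174.5  71.1] rel mm [-1.6 -0.8 -1. ] ty yaw 75.47 tilt 0.55 F [-0.85 -3.61  4.27] M [-0.65  0.38  0.1 ] w 0.0595 q6 -1.07
```

```bash
python3 -m handwheel '[[[-0.5,-0.5,0],0,1],[[-1,-0.7,0],0,1],[[-1.5,-0.7,0],0,1],[[-1.8,-0.7,0],0,1],[[-1.8,-0.7,0],0,1]]' 30
python3 -c "
from h import *
rel(.555,.174,.0727)"
```

```text
time_s: 12.3
ee_pos: [0.556, 0.174, 0.0727]
eef_rot: [-0.007, 1.561, -0.261]
force: [2.4, 3.8, 1.1]
grip_width: 0.0594
t 12.3 tcp [556.  174.   72.7] rel mm [ 0.  -0.3 -1. ] ty yaw 75.47 tilt 0.56 F [2.38 3.84 1.08] M [ 0.62 -0.26  0.  ] w 0.0594 q6 -1.07
```

```bash
python3 -m handwheel '[[[-0.4,0.3,0],0,1],[[-0.6,0.3,0],0,1],[[-0.6,0.3,0],-0.02,1],[[-0.6,0.3,0],-0.05,1],[[-0.6,0.3,0],-0.05,1]]' 30
python3 -c "
from h import *
rel(.555,.174,.0727)"
```

```text
time_s: 12.8
ee_pos: [0.5557, 0.1742, 0.0729]
eef_rot: [-0.137, 1.562, -0.339]
force: [2.3, 0.1, -6.8]
grip_width: 0.0594
t 12.8 tcp [555.7 174.2  72.9] rel mm [ 0.2 -0.3 -0.7] ty yaw 78.44 tilt 0.5 F [ 2.27  0.09 -6.82] M [ 0.03 -0.1   0.13] w 0.0594 q6 -1.12
```

Pulling up meets resistance at an underside height of about 29.6 mm, which matches the locked 29.5. I'll unload and open.

```bash
python3 -m handwheel '[[[0.3,0,0],0.02,1],[[0.3,0,0],0.02,1],[[0.3,0,0],0.02,0.3],[[0.3,0,0],0.02,-1],[[0.3,0,0],0.02,-1]]' 10
python3 -m handwheel '[[[0,0,0],0,-1],[[0,0,0],0,-1],[[-30,0,0],0,-1],[[-70,0,0],0,-1],[[-110,0,0],0,-1]]'
python3 -m handwheel '[[[0,-40,-20],0,-1],[[0,-80,-40],0,-1],[[0,-120,-60],0,-1],[[0,-160,-90],0,-1],[[0,-200,-120],0,-1]]'
python3 - <<'E'
from h import *
rel(.555,.174,.0727)
p,d=camera('scene');q,e=camera('top')
cv2.imwrite('pics/c3.png',np.hstack([cv2.resize(p[110:230,310:430],(400,400),interpolation=2),cv2.resize(q[190:280,168:258],(400,400),interpolation=2)]))
cv2.imwrite('pics/full3.png',q)
W=cloud('scene',d);m=(np.hypot(W[...,0]-.554,W[...,1]-.174)<.025)&(W[...,2]>.06);print("top z scene",W[m][:,2].max())
W=cloud('top',e);m=(np.hypot(W[...,0]-.554,W[...,1]-.174)<.025)&(W[...,2]>.06)&(W[...,2]<.15);print("top z",W[m][:,2].max(),np.percentile(W[m][:,2],95))
E
```

```text
time_s: 13.3
ee_pos: [0.5558, 0.1742, 0.0727]
eef_rot: [-0.102, 1.562, -0.323]
force: [-0.1, -0.1, 0.0]
grip_width: 0.0723
time_s: 13.8
ee_pos: [0.5545, 0.1744, 0.1838]
eef_rot: [-0.159, 1.563, -0.381]
force: [0.7, 0.6, 1.0]
grip_width: 0.0937
time_s: 14.3
ee_pos: [0.3919, 0.0048, 0.183]
eef_rot: [-0.159, 1.562, -0.38]
force: [-0.3, -1.4, 0.3]
grip_width: 0.0939
t 14.3 tcp [391.9   4.8 183. ] rel mm [111. 201. 121.] ty yaw 77.31 tilt 0.49 F [-0.28 -1.37  0.28] M [0.   0.04 0.05] w 0.0939 q6 -1.43
top z scene 0.10368568573117432
top z 0.10682917333189379 0.10337969007251978
```

View pics/c3.png

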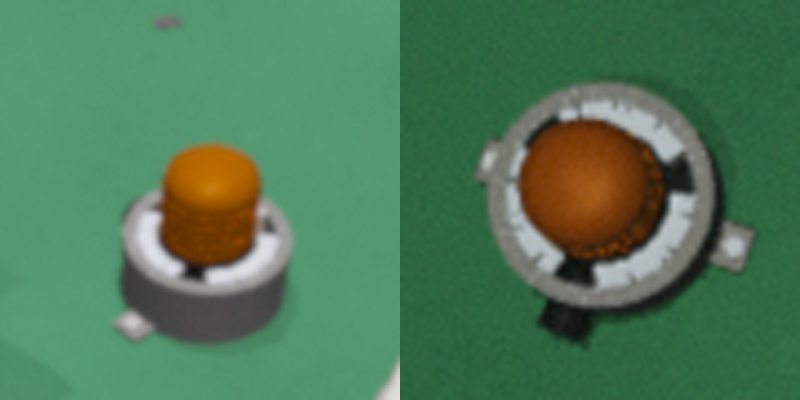

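The lens sits in the ring with the lugs out of the gaps, top at about 102–103 mm (expected 101.5). Next I check that it is level, and that the neighbours haven't moved.

```bash
python3 - <<'E'
from h import *
from scipy.optimize import least_squares
P0=[]
for n in('scene','scene','scene','top','top'):
    p,d=camera(n);W=cloud(n,d);h=cv2.cvtColor(p,cv2.COLOR_BGR2HSV)
    m=(h[...,0]<20)&(h[...,1]>140)&(np.hypot(W[...,0]-.554,W[...,1]-.174)<.036)
    if n=='scene':
        P0.append(W[m&(W[...,2]>.05)&(W[...,2]<.083)])
    else:
        D=W[m&(W[...,2]>.09)];print("dome plane fit n",len(D))
        # quadratic apex
        x,y=(D[:,0]-.554),(D[:,1]-.174);A=np.c_[x*x+y*y,x,y,np.ones(len(x))];s=np.linalg.lstsq(A,D[:,2],rcond=None)[0];print("apex",.554-s[1]/2/s[0],.174-s[2]/2/s[0],s[3]-(s[1]**2+s[2]**2)/4/s[0])
P=np.vstack(P0)
f=least_squares(lambda c:np.hypot(P[:,0]-c[0]-c[2]*(P[:,2]-.066),P[:,1]-c[1]-c[3]*(P[:,2]-.066))-.03,[.554,.174,0,0],loss='soft_l1',f_scale=.001)
print("cyl",len(P),f.x[:2],"tilt deg",np.degrees(f.x[2:]))
# same fit as reference on initial upright lens
a=cv2.imread("pics/scene0.png");W=cloud('scene',np.load("pics/scene0.npy"));h=cv2.cvtColor(a,cv2.COLOR_BGR2HSV)
m=(h[...,0]<20)&(h[...,1]>140)&(np.hypot(W[...,0]-.4533,W[...,1]+.1755)<.036)&(W[...,2]>.018)&(W[...,2]<.053);P=W[m]
f=least_squares(lambda c:np.hypot(P[:,0]-c[0]-c[2]*(P[:,2]-.035),P[:,1]-c[1]-c[3]*(P[:,2]-.035))-.03,[.453,-.175,0,0],loss='soft_l1',f_scale=.001)
print("ref upright",len(P),f.x[:2],"tilt",np.degrees(f.x[2:]))
# others moved?
b,_=camera('scene');df=cv2.absdiff(a,b).max(2)
for nm,(u,v,r) in dict(tin=(445,265,50),whistle=(327,266,16),knob=(317,403,18),teal=(200,340,24),purple=(177,257,24)).items(): print(nm,np.percentile(df[v-r:v+r,u-r:u+r],95))
E
```

```text
dome plane fit n 627
apex 0.551834371693198 0.17451267735038845 0.10217675466328
dome plane fit n 620
apex 0.5522180426216752 0.17430070577997678 0.1023085062271503
cyl 1007 [0.55376678 0.17486682] tilt deg [-0.37295193  0.05378715]
ref upright 387 [ 0.45283745 -0.17551773] tilt [-0.2364677   0.42279022]
tin 5.0
whistle 12.0
knob 5.0
teal 5.0
purple 5.0
```

```bash
python3 -c "
from station import *
hand_in();print(get_obs()['time_s'])"
```

```text
the job is handed in; nothing more can be done
the job is handed in; nothing more can be done
```

The amber lens is back on the beacon and locked, and I handed the job in with the arm clear of everything, about 15 s in on the robot's clock.

**What I did:**
- I gripped the lens, lined its lugs up with the ring's gaps and felt it drop past the ring-rest height with no load.
- I pressed it onto the sprung seat with about 8 N and turned it about 45° clockwise. The twist resistance rose to 1.15 N m at the stop.
- I let it spring up, then tugged gently. It held against about 7 N at an underside height of about 29.6 mm (29.5 mm is locked). I then let go and backed away.

**Last checks:**
- **Height and level:** The lens top is at about 102.2 mm, where 101.5 mm is expected. Its tilt is about 0.4°, which is within the measuring noise because the same fit on the lens as it first stood also read about 0.4°.
- **Other things:** The tin, peg knob and the two look-alike lenses show no change from the first picture. The whistle area differed slightly more than the others, but I saw no sign it moved and the robot did not touch it.

**Disagreements:**
- I turned the gripper about 45°, slightly more than the 36–43° given. The likely causes are a starting angle a few degrees off mid-gap or a little slip in the grip.
- A gentle turn back of about 3° met little resistance. I took this as play in the pockets or grip slip, and I did not test it further.

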